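# Refit the radio's control knob and hold it pressed

### The job

The control knob has come off the hallway radio and lies in the key tray. Pick the knob up, turn it so that the flat in its bore matches the flat of the D-shaped spindle on top of the radio, push it fully home on the spindle, and keep it pressed all the way down against the spindle's spring, as one does to switch the radio on. Finish while still gripping the knob and pressing it down, and leave the pot, the bell and the egg where they stand.

Things in the scene. Friction and masses are not known exactly. Their poses are not given: they have to be found in the camera images.
- knob_mid (a point): centre of the loose satin-metal knob, 14 mm above its underside. It stands upright in the tray, 28 mm high, about 45 g: a skirt 50 mm across and 5 mm thick at the bottom, above it a plain round grip 34 mm in diameter that can be taken at any angle. z points up its axis, x to the pointer nose on the skirt (tip 31 mm from the axis) and the dark line on top
- knob_bore (a point): mouth of the knob's bore, in the middle of its underside, axes as knob_mid. The bore is 13 mm deep, 11.2 mm in diameter, with a 3 mm countersink at the mouth; from 4 mm deep on it has one flat 2.2 mm from the axis on the pointer's side (+x). The knob is fully home when the spindle's end touches the bore's bottom: spindle_tip is then 13 mm above knob_bore, knob_mid 1 mm above spindle_tip
- spindle_tip (a point): middle of the upper end of the steel spindle that stands upright on the radio, 20 mm above its top. 10 mm in diameter, the upper 15 mm D-shaped with one flat 1.5 mm from the axis, the end chamfered 1 mm. z points up, x out of the flat. The knob goes on only with its x along this x, to about 15 degrees; the countersink takes up about 2.5 mm sideways; turned wrong, it stops some 8 mm short of home
- spindle_turn (a joint): angle of the spindle in the radio, rad, counter-clockwise from above; at 0 its flat faces the radio's back (+x of the radio). It turns stiffly (0.1 N m) and stays where it is left; it need not be turned
- spindle_press (a joint): how far the spindle is pushed down into the radio, m: 0 up, 0.004 fully down. A spring pushes it back up: it begins to yield at 4 N and is fully down at 8 N, then meets a hard stop; the weight of the knob alone does not move it
- radio: table radio, fixed, 150 mm (x) by 240 mm (y) by 130 mm high, fabric sides, wooden top with a black control panel; origin under its centre, x to its back, y to its left seen from the front, z up. The spindle stands at x 0, y -62 mm on its top; small flat buttons on the other side of the panel, nothing else rises above the top
- tray: shallow key tray, fixed, 130 mm (x) by 170 mm (y), rim 10 mm high and 5 mm thick, floor 5 mm above the shelf top; origin under its centre, z up
- pot: brown ceramic pot with a small succulent, 90 mm across, 120 mm high with the plant, loose; origin under its centre; to be left alone
- bell: copper hand bell with a short wooden handle, 68 mm across, 102 mm high, loose; origin under its centre; to be left alone
- egg: jade stone egg on a small wooden foot, 48 mm across, 66 mm high, loose; origin under its centre; to be left alone
Not all that is in view belongs to the job. Leave any orange look-alike of the part that bears knob_mid alone. Several things look just like the tray: the one meant starts farthest to the robot's right.

How it is judged:
By the outcome, as a careful person would: the job done as asked, in the order asked, and still so for the second after the job is handed in, while the arm keeps its last pose, push and grip.
It also fails if it takes over 48 s, if anything falls off the work surface, if the arm or the gripper's body presses on something with over 40 N, if the wrist force passes 120 N, or if a joint passes its speed limit or range.

### The arm

A 6-joint arm with a two-finger parallel gripper is mounted at the origin on the work surface. World frame = base frame: x ahead of the robot, y to its left, z up, the work surface at z = 0. Lengths are in mm, angles in rad, forces in N, time in s.
With the tool pointing down it reaches from about 350 to 725 mm from the base axis. Payload 6 kg.
Tool frame: the origin (TCP) lies at the very end of the fingers, on their centre line; the grasp point (between the pads) lies 19 mm behind it; z points along the fingers, y is the line along which they close (so a half turn about z gives the same grasp; the last joint's range is limited). The gripper opens to 85 mm and grips with 20 to 120 N. Pads are 22 mm wide; open, the fingers measure 114 mm over their backs; the gripper's body (76 mm by 85 mm) begins 54 mm behind the grasp point. The pads swing forward as they close: fully open they stand 13 mm farther back than shut.
Start: joints at [1.613, 0.04, 0.085, 0, -1.615, -0.334], TCP at [172.58, 574.621, 231.261] pointing down, gripper open.
Joint ranges: [-2.56, 2.56], [-1.29, 2.01], [-1.08, 1.49], [-3.29, 1.98], [-2.81, -0.18], [-2.99, 2.99]. Speed limits (rad/s): [2.57, 2.57, 3.01, 3.14, 3.14, 3.14].

### API

Orientations are given as a rotation vector (axis times angle).
In Python, from bench import monitor, vision, robot, models gives the robot as it stands. The module is installed in compiled form; this text tells all that it offers.
- The arm moves only by the shell command python3 -m crank 'ROWS'. ROWS is JSON, a list of rows, each an object with "fingers": the opening, from 0 (shut) to 1 (fully open); "travel": the shift along the tool's x, y, z in cm, a list of three; "twist": the turn about the tool's z in rad. In form: [{"fingers": fingers, "travel": [x, y, z], "twist": twist}, ...]. A call has 1 to 5 rows; each row shifts and turns the commanded pose from where the row before left it, along the tool's axes as they then stand; what a row does not reach is not made up. A row lasts 1/8 s, in which the tool goes at most 62.5 mm and 10.7 degrees, less where a joint would pass 70% of its speed; a pose out of reach is approached as far as the arm can. A call is refused whole if a number of a shift passes 6.25 or a number of a turn 0.188, either way. A call with a gripper value outside its range is refused whole. The fingers move at their own pace and stop on an object; the grip force is fixed at half the most. Time passes only in rows, so rows that do not move let the fingers close. It gives the time, the measured TCP pose, the force, the opening and the grip force at its end, in the units of the state.
- monitor.get_state(): the state, without advancing time (a new reading comes with each control period).
- vision.grab_frame(name): name is "side" or "top" or "wrist"; returns (picture, depth): 480x640x3 uint8, red, green, blue; 480x640 float32, mm along the optical axis (not along the pixel's ray), 0 where there is no reading.
- vision.camera_params(name): a dict with "fov_y" (degrees; the focal length in pixels is half the picture's height over the tangent of half this angle, whatever the lens; pixels are square), "cx", "cy" (the principal point, pixels), "R" (3x3) and "t" (3): a world point X has camera coordinates R X + t. Camera axes: x right, y down, z forward; pixel columns grow to the right and rows downward; lengths in mm; the calibration is good to about 2 mm. The wrist camera is an equidistant fisheye: a pixel r from the principal point sees the ray r / f radians off the axis. A picture is of the moment at which its call begins: read the wrist's pose just before it. camera_params takes no time and is no camera call; for the wrist camera it gives the pose at the moment of the call.
- robot.sign_off(): hands the job in; it is judged then, once.
Trained networks look in the newest picture that a camera, given by its name, has taken for a name from the list of things; names that differ only in an ending like _2 or _b are one class to them, and where a whole thing is asked for, a point or a joint stands for the part that bears it (a point fixed in the world has none). Each returns a list of dicts, best first, with "score" (0 to 1); they miss things now and then, are a little off and sometimes report something else, mostly with a low value. They report only what shows in the picture. A call takes as long as a camera call. They do not tell look-alikes from the thing itself.
- models.masks_of(camera, name): "region" (480x640 bool, what is visible of it) and "pixel" ([column, row] in pixels, amid what is visible of it).
The state is a dict: "time_s": time; "joints": joint angles; "joint_vel": joint speeds; "joint_torque": joint torques, N m; "tool_pos": TCP position; "eef_rot": TCP orientation; "contact_force": force on the tool from outside, world axes, zero at the start; "moment": the same for the moment, N m; "grip_width": opening from 0.0 (shut) to 1.0 (fully open); "gripper_force": force on a finger pad.
Only numpy, scipy, OpenCV 4.12 (cv2) and the standard library are available. Lean on these libraries where they do the work, as an engineer would, in place of code of your own. Each camera call takes 0.05 s, during which the arm holds its last target. There are 200 camera calls.

## Working session

There is one attempt and no reset: what is moved stays moved. The work goes in short steps, Python scripts to look and compute and a shell command to move; the robot and the scene stay as the last step left them, time stands still between calls to the robot, and variables do not carry over. Pictures are saved under pics/ and viewed, at most 10 in all, crops included, and the job is handed in when it is done.

```bash
mkdir -p pics; cat > h.py <<'E'
import numpy as np, cv2
from bench import monitor, vision, robot, models
from scipy.spatial.transform import Rotation as Ro
def rays(cam,uv,P=None):
    P=P or vision.camera_params(cam); f=240/np.tan(np.radians(P['fov_y']/2))
    uv=np.atleast_2d(np.asarray(uv,float)); x=(uv[:,0]-P['cx'])/f; y=(uv[:,1]-P['cy'])/f
    if cam=='wrist':
        r=np.hypot(x,y)+1e-9; return np.c_[x/r*np.sin(r),y/r*np.sin(r),np.cos(r)],P
    return np.c_[x,y,np.ones(len(x))],P
def world(cam,uv,d,P=None):
    r,P=rays(cam,uv,P); c=r/r[:,2:3]*np.asarray(d,float).reshape(-1,1)
    return (c-np.array(P['t']))@np.array(P['R'])
def onplane(cam,uv,z,P=None):
    r,P=rays(cam,uv,P); R=np.array(P['R']); o=-R.T@np.array(P['t']); w=r@R
    return o+w*((z-o[2])/w[:,2:3])
def region(cam,m,dep,P=None):
    v,u=np.nonzero(m&(dep>0)); return world(cam,np.c_[u,v],dep[v,u],P)
def tool():
    s=monitor.get_state(); return np.array(s['tool_pos']),Ro.from_rotvec(s['eef_rot']).as_matrix(),s
def save(n,im,k=1): cv2.imwrite('pics/'+n,cv2.resize(im[:,:,::-1],None,fx=k,fy=k,interpolation=cv2.INTER_CUBIC))
E
python3 - <<'E'
from h import *
p,R,s=tool(); print(s['time_s'],p,R.round(2))
a,d=vision.grab_frame('top')
for n in ['knob_mid','spindle_tip','radio','tray','pot','bell','egg']:
    for q in models.masks_of('top',n):
        if q['score']<.3: continue
        w=region('top',q['region'],d)
        print(n,round(q['score'],2),np.round(q['pixel']),q['region'].sum(),np.median(w,0).round() if len(w) else '', np.percentile(w,[2,98],axis=0).round().tolist() if len(w) else '')
b,_=vision.grab_frame('side')
save('a.png',np.hstack([a,b]),0.625)
save('top.png',a)
E
```

```text
0.0 [172.4263657  574.35318516 230.25434371] [[ 0.96 -0.29 -0.  ]
 [-0.29 -0.96 -0.  ]
 [ 0.    0.   -1.  ]]
knob_mid 0.88 [274. 320.] 388 [329. 173.  23.] [[307.0, 153.0, 0.0], [350.0, 198.0, 29.0]]
knob_mid 0.88 [269. 197.] 344 [606. 199.  22.] [[588.0, 178.0, 0.0], [627.0, 224.0, 29.0]]
knob_mid 0.66 [265. 256.] 417 [476. 198.  12.] [[455.0, 177.0, 2.0], [499.0, 223.0, 34.0]]
spindle_tip 0.72 [268. 254.] 392 [477. 198.  20.] [[456.0, 177.0, 3.0], [500.0, 223.0, 34.0]]
radio 0.78 [436. 261.] 10000 [ 461. -158.  128.] [[385.0, -276.0, 54.0], [540.0, -40.0, 132.0]]
tray 0.87 [256. 255.] 3851 [480. 225.   4.] [[418.0, 136.0, -0.0], [543.0, 298.0, 10.0]]
tray 0.72 [178. 342.] 4790 [278. 384.   4.] [[210.0, 297.0, -1.0], [347.0, 468.0, 10.0]]
tray 0.57 [161. 201.] 4187 [590. 451.   4.] [[518.0, 364.0, -0.0], [662.0, 538.0, 10.0]]
pot 0.88 [361. 133.] 1425 [729.  -6.  70.] [[693.0, -47.0, 12.0], [774.0, 31.0, 106.0]]
bell 0.63 [253. 151.] 607 [710. 230.  32.] [[691.0, 207.0, 1.0], [737.0, 263.0, 98.0]]
egg 0.84 [461. 153.] 472 [ 715. -238.   44.] [[701.0, -265.0, -2.0], [740.0, -223.0, 65.0]]
```

View pics/top.png

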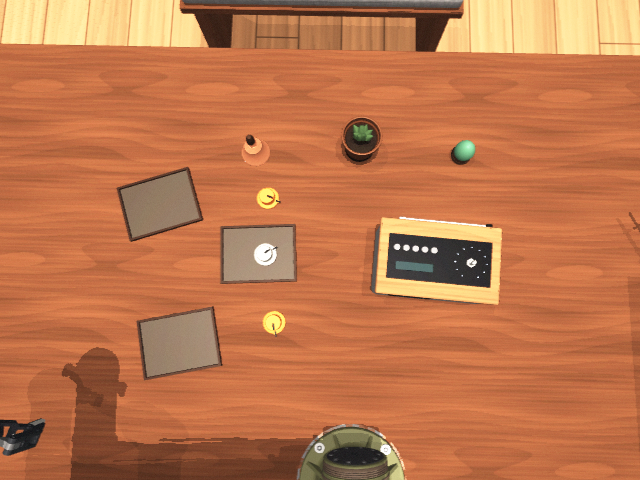

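The silver knob is at pixel (265,254), in the tray at (258,254). That tray is farthest right of the three; the others are at (160,203) and (178,342). The orange look-alikes are at (268,198) and (274,322). Next I'll confirm with a crop.

```bash
python3 - <<'E'
from h import *
a,d=vision.grab_frame('top')
save('c1.png',np.hstack([a[224:286,225:305],a[231:293,432:512]]),5)
P=vision.camera_params('top'); print(np.array(P['R']).round(2), -np.array(P['R']).T@np.array(P['t']))
print(onplane('top',[[265,254],[471,262]],28), onplane('top',[[471,262]],150))
# spindle tip, depth around
print(world('top',[[470,262],[472,262],[471,264]],d[[262,262,264],[470,472,471]]))
E
```

```text
[[ 0.02 -1.   -0.01]
 [-0.99 -0.02 -0.14]
 [ 0.14  0.01 -0.99]] [ 362.57229538   62.36980935 1041.23576827]
[[ 476.54254484  198.65506292   28.        ]
 [ 469.70211689 -255.00688648   28.        ]] [[ 456.80300828 -216.79272339  150.        ]]
[[ 458.44114647 -219.82305899  134.06016607]
 [ 457.6242688  -221.03110062  142.67454597]
 [ 454.04927236 -220.19365778  138.88104917]]
```

View pics/c1.png

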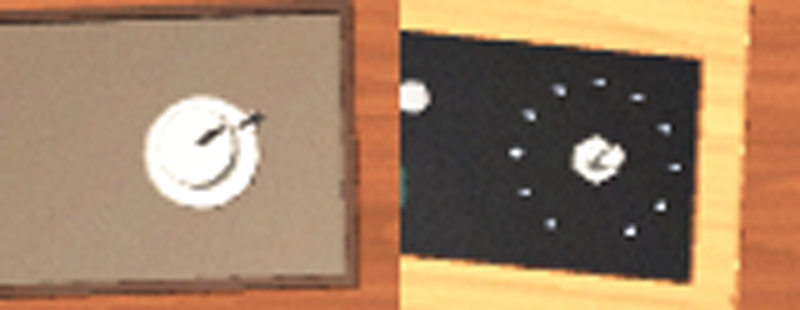

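The crop shows the satin knob in the tray with its pointer to the upper right (about -66° in the world frame), and the bare spindle on the panel. Next I'll move over the knob.

```bash
python3 -m crank '[{"fingers":1,"travel":[4,2.7,0],"twist":0},{"fingers":1,"travel":[4,2.7,0],"twist":0},{"fingers":1,"travel":[4,2.7,0],"twist":0},{"fingers":1,"travel":[4,2.7,0],"twist":0},{"fingers":1,"travel":[4,2.7,0],"twist":0}]' >/dev/null
python3 -m crank '[{"fingers":1,"travel":[4,2.7,0],"twist":0},{"fingers":1,"travel":[4,2.7,0],"twist":0},{"fingers":1,"travel":[4,2.7,0],"twist":0},{"fingers":1,"travel":[4,2.7,0],"twist":0},{"fingers":1,"travel":[0,0,0],"twist":0}]'
python3 - <<'E'
from h import *
p,R,s=tool(); P=vision.camera_params('wrist')
a,d=vision.grab_frame('wrist'); save('w1.png',a)
Rc=np.array(P['R']); c=-Rc.T@np.array(P['t'])
print(p,'cam in tool',R.T@(c-p),'axes',(R.T@Rc.T).round(2),P['fov_y'],s['joints'])
for n in ['knob_mid','spindle_tip','tray']:
    for q in models.masks_of('wrist',n):
        if q['score']<.3: continue
        w=region('wrist',q['region'],d,P); print(n,round(q['score'],2),np.round(q['pixel']),np.median(w,0).round(), np.percentile(w,[2,98],axis=0).round().tolist())
E
```

```text
time_s: 1.75
tool_pos: [448.8, 236.1, 231.4]
eef_rot: [3.107, -0.463, 0.001]
contact_force: [0.3, 0.1, 0.3]
grip_width: 1.0
gripper_force: 0.0
[448.83986718 236.06949946 231.42837214] cam in tool [  72.51678464   -0.2739809  -143.22938906] axes [[ 0.   -0.96 -0.28]
 [ 1.    0.    0.  ]
 [-0.   -0.28  0.96]] 65.70646984690485 [ 8.82407045e-01 -2.08879278e-01 -1.48933371e-01  4.39536557e-04
 -1.63081397e+00  3.92353419e-01]
knob_mid 0.82 [349. 168.] [482. 202.  31.] [[457.0, 179.0, 6.0], [502.0, 225.0, 35.0]]
knob_mid 0.82 [408. 290.] [337. 179.  20.] [[315.0, 155.0, 3.0], [353.0, 199.0, 30.0]]
knob_mid 0.77 [309.  43.] [606. 203.  27.] [[588.0, 179.0, 4.0], [629.0, 225.0, 30.0]]
tray 0.97 [265. 366.] [283. 356.   6.] [[223.0, 295.0, 3.0], [354.0, 437.0, 11.0]]
tray 0.96 [107. 143.] [590. 441.   6.] [[519.0, 362.0, 4.0], [665.0, 535.0, 11.0]]
tray 0.75 [322. 168.] [484. 225.   6.] [[418.0, 137.0, 4.0], [545.0, 301.0, 11.0]]
```

View pics/w1.png

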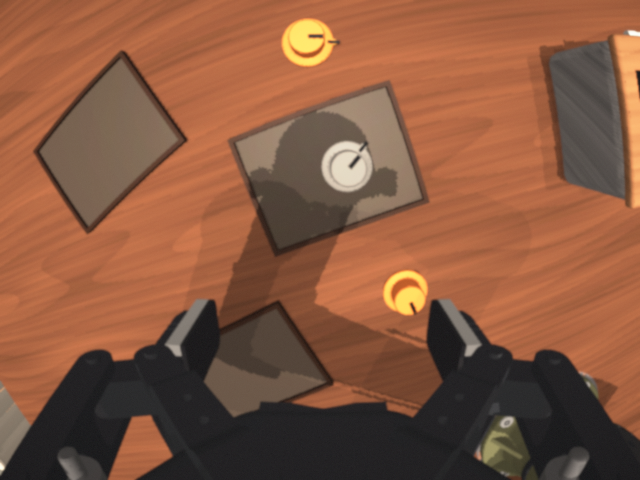

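The wrist view shows the knob at (349,168), with the fingers clear of it. Now on to look at the spindle.

```bash
python3 -m crank '[{"fingers":1,"travel":[1.55,4.8,-1],"twist":0},{"fingers":1,"travel":[1.55,4.8,-1],"twist":0},{"fingers":1,"travel":[1.55,4.8,-1],"twist":0},{"fingers":1,"travel":[1.55,4.8,-1],"twist":0},{"fingers":1,"travel":[1.55,4.8,-1],"twist":0}]' >/dev/null
python3 -m crank '[{"fingers":1,"travel":[1.55,4.8,0],"twist":0},{"fingers":1,"travel":[1.55,4.8,0],"twist":0},{"fingers":1,"travel":[1.55,4.8,0],"twist":0},{"fingers":1,"travel":[1.55,4.8,0],"twist":0},{"fingers":1,"travel":[0,0,0],"twist":0}]'
python3 -m crank '[{"fingers":1,"travel":[0,0,0],"twist":0}]' >/dev/null
python3 - <<'E'
from h import *
p,R,s=tool(); P=vision.camera_params('wrist')
a,d=vision.grab_frame('wrist'); np.savez('sp.npz',a=a,d=d,P=P,p=p,R=R)
print(p,s['joints'])
u,v=320,240
for n in ['spindle_tip','radio']:
    for q in models.masks_of('wrist',n):
        w=region('wrist',q['region'],d,P); print(n,round(q['score'],2),np.round(q['pixel']),q['region'].sum(),np.median(w,0).round() if len(w) else '')
        if n=='spindle_tip' and q is not None and u==320: u,v=map(int,q['pixel'])
print(u,v)
x0=max(u-40,0);y0=max(v-30,0)
save('w2.png',np.vstack([cv2.resize(a,(400,300)),cv2.resize(a[y0:y0+60,x0:x0+80],(400,300),interpolation=cv2.INTER_CUBIC)])); print(x0,y0)
E
```

```text
time_s: 3.2
tool_pos: [456.6, -217.1, 280.7]
eef_rot: [3.107, -0.461, -0.002]
contact_force: [0.9, 0.0, 0.3]
grip_width: 1.002
gripper_force: 0.0
[ 457.05458451 -214.71574066  281.27163782] [-3.96002681e-02 -2.01394670e-01 -5.14298223e-02 -1.38073478e-04
 -1.72083062e+00  1.31938714e+00]
spindle_tip 0.53 [329. 221.] 175 [ 459. -222.  149.]
329 220
289 190
```

View pics/w2.png

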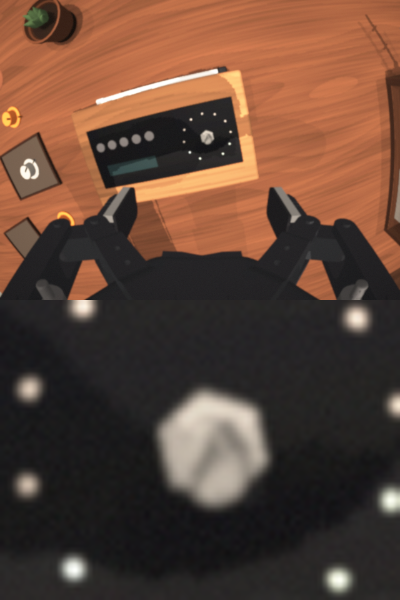

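The spindle shows at (329,220), its tip measuring z ≈ 149, as it should. I need a closer look to read the flat.

```bash
python3 -m crank '[{"fingers":1,"travel":[0.2,0.3,4],"twist":0},{"fingers":1,"travel":[0.2,0.3,4],"twist":0},{"fingers":1,"travel":[0,0,2.5],"twist":0},{"fingers":1,"travel":[0,0,0],"twist":0},{"fingers":1,"travel":[0,0,0],"twist":0}]'
python3 - <<'E'
from h import *
p,R,s=tool(); P=vision.camera_params('wrist')
a,d=vision.grab_frame('wrist'); np.savez('sp.npz',a=a,d=d,P=P,p=p,R=R)
print(p)
ms=models.masks_of('wrist','spindle_tip'); q=ms[0]
print([(m['score'],m['pixel']) for m in ms])
v,u=np.nonzero(q['region']&(d>0)); w=world('wrist',np.c_[u,v],d[v,u],P)
t=w[w[:,2]>145]; print(len(w),len(t),t.mean(0),t.min(0),t.max(0))
u,v=map(int,q['pixel'])
D=d[v-20:v+20,u-20:u+20]; vv,uu=np.mgrid[v-20:v+20,u-20:u+20]
z=world('wrist',np.c_[uu.ravel(),vv.ravel()],D.ravel(),P)[:,2].reshape(40,40)
zi=(np.clip((z-125)/30,0,1)*255).astype(np.uint8)
save('w3.png',np.hstack([a[v-20:v+20,u-20:u+20],np.dstack([zi]*3)]),10); print(u-20,v-20)
E
```

```text
time_s: 4.1
tool_pos: [459.6, -222.2, 178.1]
eef_rot: [3.108, -0.455, 0.004]
contact_force: [-0.5, -0.4, 0.6]
grip_width: 1.004
gripper_force: 0.0
[ 459.61875796 -222.18671382  178.14829945]
[(0.6, [325.1, 277.3])]
456 239 [ 457.9663979  -223.10851421  149.84513368] [ 453.33799277 -226.8732099   145.19843978] [ 462.60934124 -217.66327073  152.14387158]
305 257
```

View pics/w3.png

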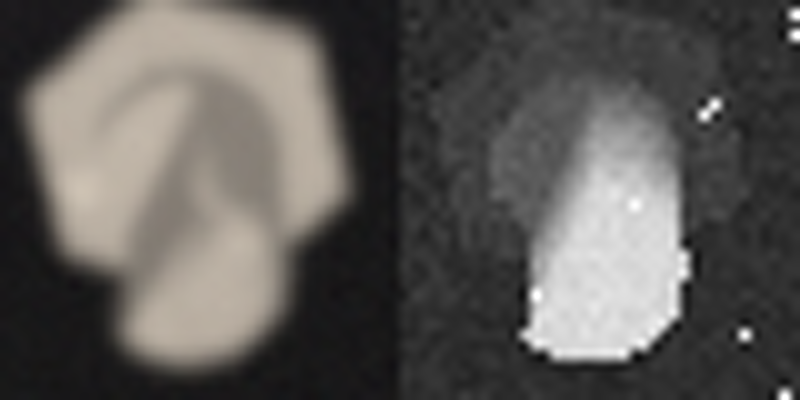

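```bash
python3 - <<'E'
from h import *
from scipy.optimize import differential_evolution as DE
f=np.load('sp.npz',allow_pickle=True); d=f['d'];P=f['P'].item();R=f['R']
d=cv2.medianBlur(d,3)
vv,uu=np.mgrid[257:310,300:350]; uv=np.c_[uu.ravel(),vv.ravel()]
w=world('wrist',uv,d[vv,uu].ravel(),P); Z=np.median(w[w[:,2]>148][:,2]); print('topz',Z,w[w[:,2]>145][:,2].std())
g=onplane('wrist',uv,Z,P)[:,:2]
for th in (1,1.5,2.5):
    ins=w[:,2]>Z-th
    def cost(x,r=4.7,c=1.4):
        q=g-x[:2]; n=np.array([np.cos(x[2]),np.sin(x[2])])
        sd=np.maximum(np.hypot(*q.T)-r, q@n-c); m=1/(1+np.exp(sd/.25))
        return ((m-ins)**2).sum()
    r=DE(cost,[(450,466),(-230,-214),(-np.pi,np.pi)],seed=1,tol=1e-6)
    print(th,ins.sum(),r.x.round(2),np.degrees(r.x[2]).round(1),r.fun)
# radio yaw from top picture: panel mask points at z~130 
a,dd=vision.grab_frame('top'); W=world('top',np.stack(np.meshgrid(range(640),range(480)),-1).reshape(-1,2),dd.ravel())
k=(abs(W[:,2]-130)<6)&(W[:,1]<0)&(W[:,1]>-330)&(W[:,0]<600)&(W[:,0]>350)
print(cv2.minAreaRect(W[k,:2].astype(np.float32)))
E
```

```text
topz 150.28204441954816 1.3241252224802411
1 194 [ 458.3  -222.08    0.88] 50.5 14.666631699873662
1.5 199 [ 458.33 -222.03    0.92] 52.5 16.166258952032432
2.5 215 [ 458.42 -222.05    0.91] 52.4 25.371141013518326
((422.4972839355469, -228.0484161376953), (103.83875274658203, 84.39161682128906), 85.74850463867188)
```

The two estimates of the flat's angle differ (35° by eye in the picture, 52° by the depth fit). I'll turn the camera so that it faces the flat and look once more.

```bash
python3 -m crank '[{"fingers":1,"travel":[0,0,0],"twist":-0.18},{"fingers":1,"travel":[0,0,0],"twist":-0.18},{"fingers":1,"travel":[0,0,0],"twist":-0.18},{"fingers":1,"travel":[0,0,0],"twist":-0.18},{"fingers":1,"travel":[0,0,0],"twist":-0.18}]' >/dev/null
python3 -m crank '[{"fingers":1,"travel":[0,0,0],"twist":-0.15},{"fingers":1,"travel":[0,0,0],"twist":0},{"fingers":1,"travel":[0,0,0],"twist":0}]'
python3 - <<'E'
from h import *
from scipy.optimize import differential_evolution as DE
p,R,s=tool(); P=vision.camera_params('wrist')
a,d=vision.grab_frame('wrist'); np.savez('sp2.npz',a=a,d=d,P=P,p=p,R=R)
print('yaw',np.degrees(np.arctan2(R[1,0],R[0,0])),p,s['joints'][5])
q=models.masks_of('wrist','spindle_tip'); print([(m['score'],m['pixel']) for m in q])
u,v=map(int,q[0]['pixel']) if q else (325,277)
d=cv2.medianBlur(d,3)
vv,uu=np.mgrid[v-35:v+35,u-35:u+35]; uv=np.c_[uu.ravel(),vv.ravel()]
w=world('wrist',uv,d[vv,uu].ravel(),P); Z=np.median(w[w[:,2]>148][:,2]); print('topz',Z)
g=onplane('wrist',uv,Z,P)[:,:2]
for th in (1,1.5,2.5):
    ins=w[:,2]>Z-th
    def cost(x,r=4.7,c=1.4):
        q=g-x[:2]; n=np.array([np.cos(x[2]),np.sin(x[2])])
        sd=np.maximum(np.hypot(*q.T)-r, q@n-c); m=1/(1+np.exp(sd/.25))
        return ((m-ins)**2).sum()
    r=DE(cost,[(450,466),(-230,-214),(-np.pi,np.pi)],seed=1,tol=1e-6)
    print(th,ins.sum(),r.x.round(2),np.degrees(r.x[2]).round(1),r.fun)
z=w[:,2].reshape(70,70); zi=(np.clip((z-125)/30,0,1)*255).astype(np.uint8)
save('w4.png',np.hstack([a[v-20:v+20,u-20:u+20],np.dstack([zi]*3)[15:55,15:55]]),10); print(u-20,v-20)
E
```

```text
time_s: 5.25
tool_pos: [459.1, -222.5, 176.8]
eef_rot: [2.92, 1.158, 0.001]
contact_force: [0.8, -0.3, 0.3]
grip_width: 0.999
gripper_force: 0.0
yaw 43.27782171819698 [ 459.06002116 -222.46006506  176.79006734] 2.381824954381975
[(0.94, [319.4, 278.2])]
topz 150.57224405952098
1 194 [ 458.2  -221.62    0.87] 49.6 15.446061848057866
1.5 210 [ 458.21 -221.51    0.87] 50.1 20.52189620567923
2.5 229 [ 456.53 -223.18   -2.41] -137.9 51.63134366068009
299 258
```

View pics/w4.png

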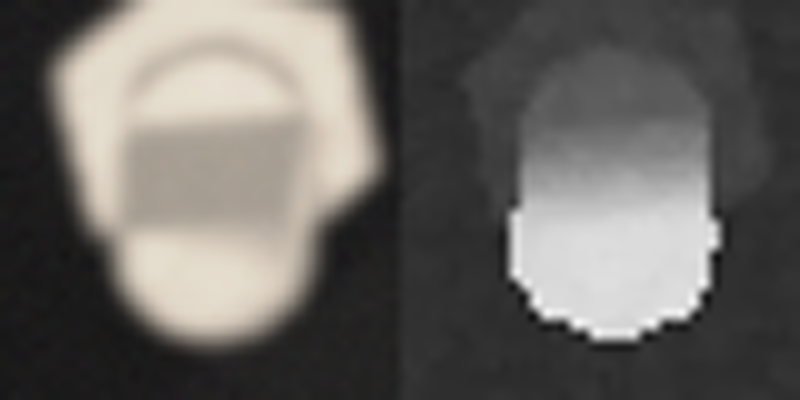

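The flat faces the camera squarely: spindle tip at about (458.2, -221.8, 150.4), flat at about 48°. Back to the knob now, turning to yaw ≈ -104° on the way.

```bash
python3 -m crank '[{"fingers":1,"travel":[0,0,-0.5],"twist":0.183},{"fingers":1,"travel":[0,0,-0.5],"twist":0.183},{"fingers":1,"travel":[0,0,0],"twist":0.183},{"fingers":1,"travel":[0,0,0],"twist":0.183},{"fingers":1,"travel":[0,0,0],"twist":0.183}]' >/dev/null
python3 -m crank '[{"fingers":0.9,"travel":[0,0,0],"twist":0.183},{"fingers":0.9,"travel":[0,0,0],"twist":0.183},{"fingers":0.9,"travel":[0,0,0],"twist":0.183},{"fingers":0.9,"travel":[0,0,0],"twist":0.183},{"fingers":0.9,"travel":[0,0,0],"twist":0.183}]' >/dev/null
python3 -m crank '[{"fingers":0.8,"travel":[0,0,0],"twist":0.183},{"fingers":0.8,"travel":[0,0,0],"twist":0.183},{"fingers":0.8,"travel":[0,0,0],"twist":0.183},{"fingers":0.8,"travel":[0,0,0],"twist":0.183}]' >/dev/null
python3 -m crank '[{"fingers":0.8,"travel":[-5.2,1.03,0],"twist":0},{"fingers":0.8,"travel":[-5.2,1.03,0],"twist":0},{"fingers":0.8,"travel":[-5.2,1.03,0],"twist":0},{"fingers":0.8,"travel":[-5.2,1.03,0],"twist":0},{"fingers":0.8,"travel":[-5.2,1.03,0],"twist":0}]'
python3 -m crank '[{"fingers":0.8,"travel":[-5.2,1.03,0],"twist":0},{"fingers":0.8,"travel":[-5.2,1.03,2.5],"twist":0},{"fingers":0.8,"travel":[-5.2,1.03,2.5],"twist":0},{"fingers":0.8,"travel":[0,0,2.5],"twist":0},{"fingers":0.8,"travel":[0,0,0],"twist":0}]'
python3 -m crank '[{"fingers":0.8,"travel":[0,0,0],"twist":0}]'>/dev/null
cat > k.py <<'E'
from h import *
from scipy.optimize import differential_evolution as DE
p,R,s=tool(); P=vision.camera_params('wrist')
a,d=vision.grab_frame('wrist'); yaw=np.arctan2(R[1,0],R[0,0])
print('yaw',np.degrees(yaw),p,s['joints'][5])
q=models.masks_of('wrist','knob_mid'); B=[]
for m in q:
    w=region('wrist',m['region'],d,P); c=np.median(w,0); print(round(m['score'],2),m['pixel'],c.round()); B.append(np.hypot(c[0]-480,c[1]-202))
m=q[int(np.argmin(B))]; w=region('wrist',m['region'],d,P)
zt=np.percentile(w[:,2],90)
u,v=map(int,m['pixel']); H=70
vv,uu=np.mgrid[max(v-H,0):min(v+H,480),u-H:u+H]; uv=np.c_[uu.ravel(),vv.ravel()]
dm=cv2.medianBlur(d,3); W=world('wrist',uv,dm[vv,uu].ravel(),P)
near=np.hypot(W[:,0]-480,W[:,1]-202)<28
Z=np.median(W[near&(W[:,2]>28)][:,2]); g=onplane('wrist',uv,Z,P)[:,:2]
ins=(W[:,2]>Z-2)&near
cost=lambda x: ((1/(1+np.exp((np.hypot(*(g-x).T)-17)/.25))-ins)**2).sum()
r=DE(cost,[(465,495),(187,217)],seed=1); c=r.x; print('top z',Z,'centre',c,r.fun,ins.sum())
# rectify the top at z=Z: 3 px/mm, image up=+x, left=+y
n=200; I,J=np.mgrid[0:n,0:n]; X=np.c_[(c[0]+(100-I.ravel())/3),(c[1]+(100-J.ravel())/3),np.full(n*n,Z)]
Rc=np.array(P['R']);C=X@Rc.T+np.array(P['t']); f=240/np.tan(np.radians(P['fov_y']/2))
rr=np.hypot(C[:,0],C[:,1]); t=np.arctan2(rr,C[:,2])*f/rr
im=cv2.remap(a,(P['cx']+C[:,0]*t).astype(np.float32).reshape(n,n),(P['cy']+C[:,1]*t).astype(np.float32).reshape(n,n),cv2.INTER_CUBIC)
gray=cv2.cvtColor(im,cv2.COLOR_RGB2GRAY).astype(float)
rad=np.hypot(I-100,J-100)/3
k=(rad<15); med=np.median(gray[k]); wt=np.clip(med*0.7-gray,0,None)*k
x=(100-I)/3; y=(100-J)/3; mx,my=(wt*x).sum()/wt.sum(),(wt*y).sum()/wt.sum()
cov=np.array([[(wt*(x-mx)**2).sum(),(wt*(x-mx)*(y-my)).sum()],[0,(wt*(y-my)**2).sum()]]); cov[1,0]=cov[0,1]
e=np.linalg.eigh(cov)[1][:,1]; e*=np.sign(e@[mx,my]); print('line mean',mx,my,'dir',np.degrees(np.arctan2(my,mx)),'axis',np.degrees(np.arctan2(e[1],e[0])))
dl=R[:2,:2].T@(c-p[:2]); print('tool shift mm x,y',dl)
import sys; save(sys.argv[1],np.hstack([cv2.resize(im,(400,400)),cv2.resize(a,(533,400))[:,66:466]]))
E
python3 k.py k1.png
```

```text
time_s: 7.72
tool_pos: [468.7, 44.2, 186.7]
eef_rot: [-1.946, 2.465, -0.001]
contact_force: [1.2, 0.0, 1.0]
grip_width: 0.8
gripper_force: 0.0
time_s: 8.35
tool_pos: [473.6, 201.1, 109.2]
eef_rot: [1.945, -2.461, 0.0]
contact_force: [-0.3, -0.5, 0.3]
grip_width: 0.797
gripper_force: 0.0
yaw -103.40273195219893 [475.39866826 201.12863993 112.72502241] -1.0254856235260248
0.95 [316.5, 240.0] [478. 196.  32.]
0.69 [156.2, 279.3] [602. 199.  18.]
0.6 [513.0, 157.5] [337. 174.  22.]
top z 33.53184153141069 centre [479.07919908 201.78998888] 32.556333262990655 2135
line mean 4.937459269329536 -6.204812153384693 dir -51.48909287997015 axis -54.54158519077476
tool shift mm x,y [-1.49646258 -3.42698835]
```

View pics/k1.png

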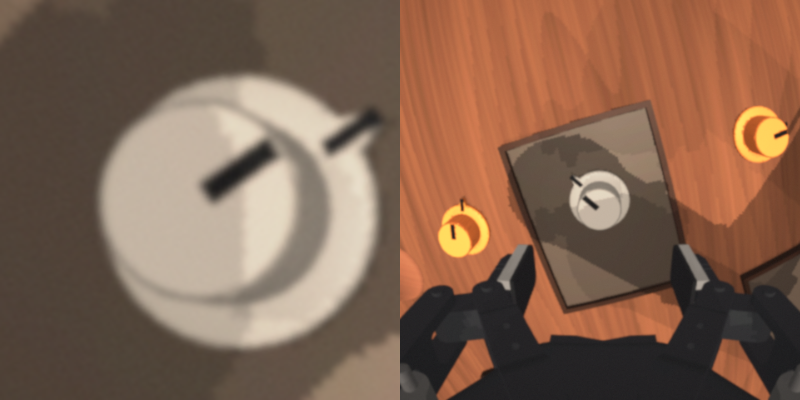

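The knob's centre is at (479.1, 201.8), top at z 33.5, pointer at about -55°. The turn needed is therefore about +103°. Now the grasp.

```bash
python3 -m crank '[{"fingers":0.8,"travel":[-0.15,-0.34,3],"twist":0},{"fingers":0.8,"travel":[0,0,3],"twist":0},{"fingers":0.8,"travel":[0,0,2.5],"twist":0},{"fingers":0.8,"travel":[0,0,1.5],"twist":0},{"fingers":0.8,"travel":[0,0,0],"twist":0}]'
python3 -m crank '[{"fingers":0.8,"travel":[0,0,0],"twist":0},{"fingers":0.2,"travel":[0,0,0],"twist":0},{"fingers":0.2,"travel":[0,0,0],"twist":0},{"fingers":0.2,"travel":[0,0,0],"twist":0},{"fingers":0.2,"travel":[0,0,0],"twist":0}]'
python3 -m crank '[{"fingers":0.2,"travel":[0,0,0],"twist":0},{"fingers":0.2,"travel":[0,0,0],"twist":0}]'
```

```text
time_s: 9.2
tool_pos: [478.3, 201.6, 11.1]
eef_rot: [1.947, -2.464, 0.0]
contact_force: [-0.0, 0.8, 1.2]
grip_width: 0.801
gripper_force: 0.0
time_s: 9.82
tool_pos: [479.0, 202.4, 12.4]
eef_rot: [-1.948, 2.463, -0.001]
contact_force: [-0.6, -0.2, 5.1]
grip_width: 0.378
gripper_force: 59.8
time_s: 10.07
tool_pos: [479.0, 202.4, 12.4]
eef_rot: [-1.948, 2.463, -0.001]
contact_force: [-1.1, 0.9, 6.7]
grip_width: 0.37
gripper_force: 59.8
```

```bash
python3 -m crank '[{"fingers":0.2,"travel":[0,0,-1],"twist":0},{"fingers":0.2,"travel":[0,0,-4],"twist":0},{"fingers":0.2,"travel":[0,0,-5],"twist":0},{"fingers":0.2,"travel":[0,0,-5],"twist":0},{"fingers":0.2,"travel":[0,0,-4],"twist":0}]'
python3 -m crank '[{"fingers":0.2,"travel":[2.6,-0.49,0],"twist":0},{"fingers":0.2,"travel":[5.2,-0.98,0],"twist":0},{"fingers":0.2,"travel":[5.2,-0.98,0],"twist":0},{"fingers":0.2,"travel":[5.2,-0.98,0],"twist":0},{"fingers":0.2,"travel":[5.2,-0.98,0],"twist":0}]'
python3 -m crank '[{"fingers":0.2,"travel":[5.2,-0.98,0],"twist":0},{"fingers":0.2,"travel":[5.2,-0.98,0],"twist":0},{"fingers":0.2,"travel":[5.2,-0.98,0],"twist":0},{"fingers":0.2,"travel":[2.6,-0.49,0],"twist":0},{"fingers":0.2,"travel":[0,0,0],"twist":0}]'
python3 -m crank '[{"fingers":0.2,"travel":[0,0,0],"twist":-0.18},{"fingers":0.2,"travel":[0,0,0],"twist":-0.18},{"fingers":0.2,"travel":[0,0,0],"twist":-0.18},{"fingers":0.2,"travel":[0,0,0],"twist":-0.18},{"fingers":0.2,"travel":[0,0,0],"twist":-0.18}]'
python3 -m crank '[{"fingers":0.2,"travel":[0,0,0],"twist":-0.18},{"fingers":0.2,"travel":[0,0,0],"twist":-0.18},{"fingers":0.2,"travel":[0,0,0],"twist":-0.18},{"fingers":0.2,"travel":[0,0,0],"twist":-0.18},{"fingers":0.2,"travel":[0,0,0],"twist":-0.18}]'
python3 -m crank '[{"fingers":0.2,"travel":[0,0,0],"twist":0},{"fingers":0.2,"travel":[0,0,0],"twist":0}]'
python3 - <<'E'
from h import *
p,R,s=tool(); P=vision.camera_params('wrist'); a,d=vision.grab_frame('wrist')
print(p,'yaw',np.degrees(np.arctan2(R[1,0],R[0,0])),s['joints'],s['contact_force'])
np.savez('h1.npz',a=a,d=d,P=P,p=p,R=R)
b,_=vision.grab_frame('side')
for m in models.masks_of('wrist','knob_mid')[:2]:
    w=region('wrist',m['region'],d,P); print(m['score'],m['pixel'],np.median(w,0),np.percentile(w,[2,98],axis=0))
save('h1.png',np.hstack([cv2.resize(a[200:480,160:480],(400,350)),cv2.resize(b,(400,350))]))
E
```

```text
time_s: 10.7
tool_pos: [478.4, 201.9, 203.8]
eef_rot: [-1.947, 2.464, -0.0]
contact_force: [0.7, -0.3, -0.5]
grip_width: 0.375
gripper_force: 59.6
time_s: 11.32
tool_pos: [466.7, -37.4, 201.6]
eef_rot: [-1.949, 2.464, 0.0]
contact_force: [0.3, 0.5, 0.4]
grip_width: 0.369
gripper_force: 59.6
time_s: 11.95
tool_pos: [457.9, -222.3, 201.0]
eef_rot: [1.944, -2.467, -0.001]
contact_force: [0.1, 0.3, -0.5]
grip_width: 0.376
gripper_force: 59.6
time_s: 12.58
tool_pos: [458.7, -219.8, 201.4]
eef_rot: [-2.831, 1.362, 0.0]
contact_force: [-0.5, -0.6, -0.1]
grip_width: 0.375
gripper_force: 59.6
time_s: 13.2
tool_pos: [458.7, -219.8, 201.4]
eef_rot: [-3.141, -0.005, 0.0]
contact_force: [-1.1, -0.2, 0.3]
grip_width: 0.371
gripper_force: 59.5
time_s: 13.45
tool_pos: [458.7, -220.3, 201.4]
eef_rot: [-3.142, 0.01, -0.0]
contact_force: [-0.6, -0.7, -0.3]
grip_width: 0.375
gripper_force: 59.5
[ 458.72176242 -220.31123886  201.41060574] yaw -0.37499802479555694 [-5.13498432e-02 -2.06508408e-01 -2.01210943e-01 -6.94820749e-05
 -1.57600800e+00  1.61560086e+00] [-0.59631367 -0.66355104 -0.29574662]
0.75 [322.2, 303.4] [ 469.13142791 -220.00598762  221.75611395] [[ 445.62657743 -238.40663752  197.10298562]
 [ 482.46609581 -200.20739414  223.60073627]]
0.69 [223.2, 206.8] [ 488.2679086  -158.1525847   130.01218455] [[ 401.3353376  -277.43413507  111.67492125]
 [ 543.04163155  -47.50838214  132.24256988]]
```

View pics/h1.png

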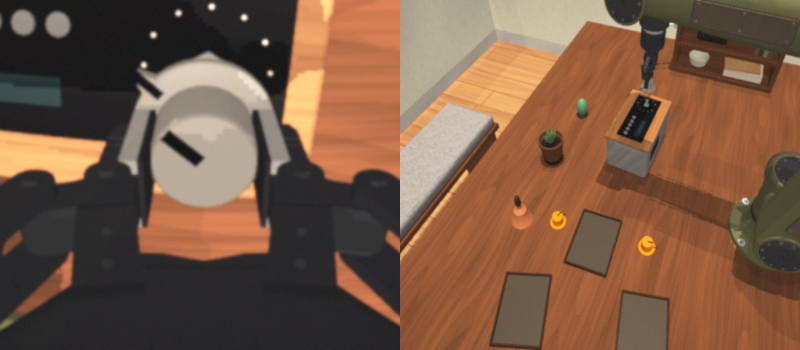

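The knob is held upright, its pointer to the upper left. I'll measure its axis and angle in the hand.

```bash
python3 - <<'E'
from h import *
from scipy.optimize import differential_evolution as DE
F=np.load('h1.npz',allow_pickle=True); a,d,P,p,R=F['a'],F['d'],F['P'].item(),F['p'],F['R']
vv,uu=np.mgrid[270:400,250:400]; uv=np.c_[uu.ravel(),vv.ravel()]
W=world('wrist',uv,cv2.medianBlur(d,3)[vv,uu].ravel(),P); near=np.hypot(*(W[:,:2]-p[:2]).T)<24
Z=np.median(W[near&(abs(W[:,2]-222.5)<4)][:,2]); g=onplane('wrist',uv,Z,P)[:,:2]
ins=(abs(W[:,2]-Z)<2)&near
hw=near&(abs(W[:,2]-Z)<2.5); A=np.c_[W[hw,:2]-p[:2],np.ones(hw.sum())]; print('tilt',np.linalg.lstsq(A,W[hw,2],rcond=None)[0])
cost=lambda x: ((1/(1+np.exp((np.hypot(*(g-x).T)-17)/.25))-ins)**2).sum()
r=DE(cost,[(440,475),(-236,-204)],seed=1); c=r.x; print('Z',Z,'centre',c,r.fun,ins.sum(),'target delta',np.array([458.2,-221.8])-c)
n=200; I,J=np.mgrid[0:n,0:n]; X=np.c_[(c[0]+(100-I.ravel())/5),(c[1]+(100-J.ravel())/5),np.full(n*n,Z)]
C=X@np.array(P['R']).T+np.array(P['t']); f=240/np.tan(np.radians(P['fov_y']/2)); rr=np.hypot(C[:,0],C[:,1]); t=np.arctan2(rr,C[:,2])*f/rr
im=cv2.remap(a,(P['cx']+C[:,0]*t).astype(np.float32).reshape(n,n),(P['cy']+C[:,1]*t).astype(np.float32).reshape(n,n),cv2.INTER_CUBIC)
gray=cv2.cvtColor(im,cv2.COLOR_RGB2GRAY).astype(float); k=np.hypot(I-100,J-100)/5<14; wt=np.clip(np.median(gray[k])*.6-gray,0,None)*k
x=(100-I)/5;y=(100-J)/5;mx,my=(wt*x).sum()/wt.sum(),(wt*y).sum()/wt.sum()
cv=np.array([[(wt*(x-mx)**2).sum(),(wt*(x-mx)*(y-my)).sum()],[(wt*(x-mx)*(y-my)).sum(),(wt*(y-my)**2).sum()]]); e=np.linalg.eigh(cv)[1][:,1]; e*=np.sign(e@[mx,my])
print('line',mx,my,np.degrees(np.arctan2(my,mx)),'axis',np.degrees(np.arctan2(e[1],e[0])))
E
```

```text
tilt [-1.16889863e-02  3.15741812e-04  2.22554519e+02]
Z 222.57937451478853 centre [ 459.68631233 -220.2351403 ] 281.78759242795957 5511 target delta [-1.48631233 -1.5648597 ]
line 4.466609405294323 6.112759641212695 53.84430303983467 axis 48.074229020935825
```

Pointer at 48°, matching the flat. Correct by about 1.5 mm sideways and descend in steps.

```bash
python3 -m crank '[{"fingers":0.2,"travel":[-0.12,0.15,1.5],"twist":0},{"fingers":0.2,"travel":[0,0,2],"twist":0},{"fingers":0.2,"travel":[0,0,0.6],"twist":0},{"fingers":0.2,"travel":[0,0,0],"twist":0}]'
python3 -m crank '[{"fingers":0.2,"travel":[0,0,0.3],"twist":0},{"fingers":0.2,"travel":[0,0,0.3],"twist":0},{"fingers":0.2,"travel":[0,0,0],"twist":0}]'
```

```text
time_s: 14.1
tool_pos: [457.0, -222.4, 159.5]
eef_rot: [3.141, -0.006, -0.002]
contact_force: [0.2, -0.5, -0.5]
grip_width: 0.375
gripper_force: 59.5
time_s: 14.48
tool_pos: [457.4, -222.3, 154.2]
eef_rot: [-3.142, 0.006, 0.0]
contact_force: [0.7, -0.6, 0.5]
grip_width: 0.375
gripper_force: 59.5
```

```bash
python3 -m crank '[{"fingers":0.2,"travel":[0,0,0.2],"twist":0},{"fingers":0.2,"travel":[0,0,0.2],"twist":0},{"fingers":0.2,"travel":[0,0,0],"twist":0}]'
python3 -m crank '[{"fingers":0.2,"travel":[0,0,0.2],"twist":0},{"fingers":0.2,"travel":[0,0,0.2],"twist":0},{"fingers":0.2,"travel":[0,0,0],"twist":0}]'
```

```text
time_s: 14.85
tool_pos: [457.4, -222.3, 150.1]
eef_rot: [3.142, -0.006, -0.0]
contact_force: [0.3, 0.0, -0.2]
grip_width: 0.376
gripper_force: 59.5
time_s: 15.22
tool_pos: [457.3, -222.3, 146.1]
eef_rot: [-3.142, 0.006, 0.001]
contact_force: [0.1, -0.4, 0.2]
grip_width: 0.371
gripper_force: 59.5
```

It is 11 mm onto the spindle with no force, well past the wrong-angle stop. Next comes the spring.

```bash
python3 -m crank '[{"fingers":0.2,"travel":[0,0,0.2],"twist":0},{"fingers":0.2,"travel":[0,0,0.1],"twist":0},{"fingers":0.2,"travel":[0,0,0],"twist":0}]'
python3 -m crank '[{"fingers":0.2,"travel":[0,0,0.1],"twist":0},{"fingers":0.2,"travel":[0,0,0.1],"twist":0},{"fingers":0.2,"travel":[0,0,0],"twist":0}]'
python3 -m crank '[{"fingers":0.2,"travel":[0,0,0.1],"twist":0},{"fingers":0.2,"travel":[0,0,0],"twist":0}]'
```

```text
time_s: 15.6
tool_pos: [457.6, -222.5, 144.0]
eef_rot: [3.141, -0.006, 0.001]
contact_force: [0.1, 1.0, 4.6]
grip_width: 0.375
gripper_force: 59.7
time_s: 15.98
tool_pos: [457.6, -222.5, 141.9]
eef_rot: [3.141, -0.006, 0.001]
contact_force: [-0.9, 1.7, 6.6]
grip_width: 0.374
gripper_force: 59.8
time_s: 16.23
tool_pos: [457.7, -222.5, 141.1]
eef_rot: [3.141, -0.006, 0.002]
contact_force: [-2.0, 1.9, 6.8]
grip_width: 0.378
gripper_force: 59.9
```

```bash
python3 -m crank '[{"fingers":0.2,"travel":[0,0,0.1],"twist":0},{"fingers":0.2,"travel":[0,0,0],"twist":0}]'
python3 -m crank '[{"fingers":0.2,"travel":[0,0,0.05],"twist":0},{"fingers":0.2,"travel":[0,0,0],"twist":0}]'
python3 -m crank '[{"fingers":0.2,"travel":[0,0,0.05],"twist":0},{"fingers":0.2,"travel":[0,0,0],"twist":0}]'
```

```text
time_s: 16.48
tool_pos: [457.7, -222.5, 140.3]
eef_rot: [3.141, -0.006, 0.002]
contact_force: [-1.1, 1.9, 7.0]
grip_width: 0.374
gripper_force: 60.0
time_s: 16.73
tool_pos: [457.7, -222.5, 140.1]
eef_rot: [3.141, -0.006, 0.002]
contact_force: [-3.4, 1.9, 7.6]
grip_width: 0.378
gripper_force: 60.1
time_s: 16.98
tool_pos: [457.8, -222.6, 140.1]
eef_rot: [3.14, -0.006, 0.003]
contact_force: [-2.4, 2.6, 8.9]
grip_width: 0.374
gripper_force: 60.3
```

```bash
python3 -m crank '[{"fingers":0.2,"travel":[0,0,0.1],"twist":0},{"fingers":0.2,"travel":[0,0,0],"twist":0}]'
python3 -m crank '[{"fingers":0.2,"travel":[0,0,0.1],"twist":0},{"fingers":0.2,"travel":[0,0,0],"twist":0}]'
```

```text
time_s: 17.23
tool_pos: [457.9, -222.7, 139.9]
eef_rot: [3.14, -0.005, 0.004]
contact_force: [-5.3, 4.1, 13.7]
grip_width: 0.374
gripper_force: 60.7
time_s: 17.48
tool_pos: [458.0, -222.8, 139.8]
eef_rot: [3.14, -0.005, 0.005]
contact_force: [-6.2, 6.8, 16.7]
grip_width: 0.375
gripper_force: 61.1
```

There is a hard stop at z ≈ 139.9, about 4 mm below first spring contact, now at 17 N. A quick check before handing in.

```bash
python3 -m crank '[{"fingers":0.2,"travel":[0,0,0],"twist":0},{"fingers":0.2,"travel":[0,0,0],"twist":0}]'
python3 - <<'E'
from h import *
p,R,s=tool(); P=vision.camera_params('wrist'); a,d=vision.grab_frame('wrist')
vv,uu=np.mgrid[270:400,250:400]; W=world('wrist',np.c_[uu.ravel(),vv.ravel()],cv2.medianBlur(d,3)[vv,uu].ravel(),P)
k=(np.hypot(*(W[:,:2]-p[:2]).T)<16)&(W[:,2]>150)&(W[:,2]<170); print('top z',np.median(W[k,2]),'minus TCP',np.median(W[k,2])-p[2],s['contact_force'])
E
```

```text
time_s: 17.73
tool_pos: [458.0, -222.8, 139.8]
eef_rot: [3.14, -0.005, 0.005]
contact_force: [-6.2, 5.4, 17.0]
grip_width: 0.375
gripper_force: 61.1
top z 161.1753302912062 minus TCP 21.375801363772126 [-6.17883677  5.41768233 17.00427083]
```

Knob top is at z 161.2 (expected 146 + 15 = 161), so it is home and fully pressed.

```bash
python3 -c "
from bench import robot; print(robot.sign_off())"
```

```text
the job is handed in; nothing more can be done
None
```

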